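# Nest the matching steel tumblers in the drawer and shut it

### The job

One stepped steel tumbler already stands in the open drawer: nest the two tumblers of the same shape from the shelf into it, one inside the other, each set down (not dropped) until it sits fully home, in one upright stack of three. Then push the drawer gently and fully shut without toppling the stack. The other pieces will not nest, so leave them all standing where they are.

Things in the scene. Friction and masses are not known exactly. Their poses are not given: they have to be found in the camera images.
- drawer_unit: Grey plastic drawer unit, fixed, 250 mm deep (x), 270 wide (y), 162 high. Origin: centre of underside, on the shelf. Its +x points from the front into the unit: the drawer opens along -x (towards the robot), shuts along +x. Shut, the drawer's front face is at x = -125 mm, its lip's edge at -143 mm. The top slab's underside is 154 mm high; a nested stack of three in the drawer reaches 142 mm.
- drawer (a joint): How far the white drawer is open, m: 0 = fully shut, 0.18 = fully open; starts 0.15 to 0.18. About 2 N moves it; it stays where it is left.
- drawer_lip (a point): Middle of the outer edge of the drawer's finger lip (130 mm wide, 10 mm thick, 18 mm out from the front panel, centred 133 mm above the shelf): push here to shut. Front panel 248 mm wide, 6 mm thick, top edge 151 mm high. Drawer inside: 240 mm wide, side walls up to 104 mm, floor 12 mm above the shelf.
- tumbler_in_drawer: Stepped steel tumbler 76 mm high: foot tapers from 40 mm across (base) to 56 mm at 49 mm height; a shoulder there steps out to a 66 mm collar up to the rim; mouth 60 mm inside. Same-shape ones nest: the foot enters until the shoulder rests on the rim below, base 27 mm above base, 1 to 2 mm play. Stands on the drawer floor, 67 to 127 mm behind the drawer's front face. Origin: centre of the underside; z up its axis.
- tumbler_1: Stepped steel tumbler, same shape and size as tumbler_in_drawer: 76 mm high, 66 mm collar from 49 mm height to the rim (grip it there), 40 mm base. About 90 g. Stands on the shelf beside the unit. Origin: centre of the underside; z along its axis, up.
- tumbler_2: Stepped steel tumbler, same shape and size as tumbler_in_drawer: 76 mm high, 66 mm collar from 49 mm height to the rim (grip it there), 40 mm base. About 90 g. Stands on the shelf beside the unit. Origin: centre of the underside; z along its axis, up.
- straight_glass: Straight-sided stainless steel glass, a plain cylinder 65 mm across and 76 mm high, no step: it does not nest. Stands on the shelf. Leave it. Origin: centre of the underside.
- lota: Small round-bellied stainless steel pot (lota), 70 mm high, belly 80 mm across at 26 mm height, narrow neck, flared 65 mm rim: it does not nest. Stands on the shelf. Leave it. Origin: centre of the underside.
- mug: White ceramic mug, 80 mm across, 92 mm high, handle standing out 37 mm at its +y side. Leave it. Origin: centre of the underside.
- soap_case: Closed stainless steel soap case, 114 x 79 x 40 mm (x, y, z). Leave it. Origin: centre of the underside.

How it is judged:
On the way, in this order (a step that is already met when the one before it is completed fails the run):
1. the three stepped tumblers stand in one nested, upright stack in the open drawer, let go (((z of tumbler_1 in the frame of tumbler_in_drawer between 0.023 and 0.031 m and horizontal distance between tumbler_1 and tumbler_in_drawer below 0.006 m and z of tumbler_2 in the frame of tumbler_1 between 0.023 and 0.031 m and horizontal distance between tumbler_2 and tumbler_1 below 0.006 m) or (z of tumbler_2 in the frame of tumbler_in_drawer between 0.023 and 0.031 m and horizontal distance between tumbler_2 and tumbler_in_drawer below 0.006 m and z of tumbler_1 in the frame of tumbler_2 between 0.023 and 0.031 m and horizontal distance between tumbler_1 and tumbler_2 below 0.006 m)) and angle between each of tumbler_in_drawer, tumbler_1, tumbler_2's own z axis and vertical below 0.1 rad and contact force between the fingers and tumbler_in_drawer below 0.05 N and contact force between the fingers and tumbler_1 below 0.05 N and contact force between the fingers and tumbler_2 below 0.05 N and height (world z) of tumbler_in_drawer between 0.008 and 0.016 m and value of joint drawer above 0.08 m), for 0.2 s.
2. the drawer is fully shut (value of joint drawer below 0.006 m), for 0.2 s.
At the end, for the whole second after the job is handed in: Drawer shut within 6 mm; in it, let go and at rest, the three stepped tumblers in one stack, the drawer's own lowest: each base 23 to 31 mm above and within 6 mm sideways of the next, upright within 0.1 rad. The other four pieces upright (0.2 rad), within 30 mm of their start (((z of tumbler_1 in the frame of tumbler_in_drawer between 0.023 and 0.031 m and horizontal distance between tumbler_1 and tumbler_in_drawer below 0.006 m and z of tumbler_2 in the frame of tumbler_1 between 0.023 and 0.031 m and horizontal distance between tumbler_2 and tumbler_1 below 0.006 m) or (z of tumbler_2 in the frame of tumbler_in_drawer between 0.023 and 0.031 m and horizontal distance between tumbler_2 and tumbler_in_drawer below 0.006 m and z of tumbler_1 in the frame of tumbler_2 between 0.023 and 0.031 m and horizontal distance between tumbler_1 and tumbler_2 below 0.006 m)) and angle between each of tumbler_in_drawer, tumbler_1, tumbler_2's own z axis and vertical below 0.1 rad and contact force between the fingers and tumbler_in_drawer below 0.05 N and contact force between the fingers and tumbler_1 below 0.05 N and contact force between the fingers and tumbler_2 below 0.05 N and height (world z) of tumbler_in_drawer between 0.008 and 0.016 m and value of joint drawer below 0.006 m and x of tumbler_in_drawer in the frame of drawer_unit above -0.12 m and linear speed of each of tumbler_in_drawer, tumbler_1, tumbler_2 below 0.02 m/s and distance of each of straight_glass, lota, mug, soap_case from where it was at the start of the episode below 0.03 m and angle between each of straight_glass, lota, mug, soap_case's own z axis and vertical below 0.2 rad); the robot touches nothing.
It fails at once if the straight glass, the lota, the mug or the soap case is shifted by more than 30 mm (distance of any of straight_glass, lota, mug, soap_case from where it was at the start of the episode above 0.03 m).
It fails at once if a tumbler is dropped or thrown (moves faster than 0.7 m/s while not held) ((linear speed of tumbler_1 above 0.7 m/s and contact force between the fingers and tumbler_1 below 0.01 N) or (linear speed of tumbler_2 above 0.7 m/s and contact force between the fingers and tumbler_2 below 0.01 N)).
It fails at once if the drawer is slammed (closes faster than 0.4 m/s) (velocity of joint drawer below -0.4 m/s).
It also fails if it takes over 72 s, if anything falls off the work surface, if the arm or the gripper's body presses on something with over 40 N, if the wrist force passes 120 N, or if a joint passes its speed limit or range.

### The arm

A 6-joint arm with a two-finger parallel gripper is mounted at the origin on the work surface. World frame = base frame: x ahead of the robot, y to its left, z up, the work surface at z = 0. Lengths are in m, angles in rad, forces in N, time in s.
With the tool pointing down it reaches from about 0.25 to 0.775 m from the base axis. Payload 4 kg.
Tool frame: the origin (TCP) lies on the centre line of the jaws, within the pads' length; the fingertips stand 17 mm ahead of it and the grasp point (between the pads) lies 2 mm behind it; z points along the fingers, y is the line along which they close (so a half turn about z gives the same grasp; the last joint's range is limited). The gripper opens to 94 mm and grips with 3 to 60 N. Pads are 16 mm wide; open, the fingers measure 119 mm over their backs; the gripper's body (75 mm by 177 mm) begins 78 mm behind the grasp point.
Start: joints at [1.191, 0.087, 1.371, -0, 1.684, -0.103], TCP at [0.15, 0.529, 0.194] pointing down, gripper open.
Joint ranges: [-3.1, 3.1], [-0.76, 2.03], [0.27, 2.55], [-1.08, 4.22], [0.17, 2.65], [-2.57, 2.57]. Speed limits (rad/s): [2.79, 2.79, 3.14, 3.14, 3.14, 3.14].

### API

Orientations are given as [roll, pitch, yaw] about the fixed x, y, z axes, in that order (R = Rz(yaw) Ry(pitch) Rx(roll)).
In Python, from bench import robot gives the robot as it stands.
- The arm moves only by the tool servo_tool, never from a script. Its argument "plan" is a list of rows, each a list of 7 numbers: the shift along the tool's x, y, z normalised to -1 to 1, where 1 is 0.1 m, then the turn, a rotation vector about the tool's x, y, z normalised to -1 to 1, where 1 is pi/2 rad, then the finger opening in mm, from 0 to 94. In form: [[x, y, z, ax, ay, az, gripper], ...]. A call has 1 to 12 rows; each row is the pose to reach, as a shift and turn from the pose commanded when the call began, along the tool's axes at that moment; what a row does not reach only later rows make up. A row lasts 1/12 s, in which the tool goes at most 41.7 mm and 7.16 degrees, less where a joint would pass 70% of its speed; a pose out of reach is approached as far as the arm can. A call with a number of a shift or a turn outside -1 to 1 is refused whole. A call with a gripper value outside its range is refused whole. The fingers move at their own pace and stop on an object; the grip force is fixed at half the most. Time passes only in rows, so rows that repeat a pose let the fingers close. It gives the time, the measured TCP pose, the force, the opening and the grip force at its end, in the units of the state.
- robot.get_obs(): the state, without advancing time (a new reading comes with each control period).
- robot.snapshot(name): name is "scene" or "top"; returns the picture (384x512x3 uint8, red, green, blue); there is no depth.
- robot.camera_params(name): a dict with "camera_matrix" (3x3 intrinsics, pixels), "rvec" (rotation vector, rad) and "tvec" (3), from world to camera coordinates, as OpenCV has them. Camera axes: x right, y down, z forward; pixel columns grow to the right and rows downward; lengths in m; the calibration is good to about 2 mm. A picture is of the moment at which its call begins. camera_params takes no time and is no camera call.
- robot.close_job(): hands the job in; it is judged then, once.
Trained networks look in the newest picture that a camera, given by its name, has taken for a name from the list of things; names that differ only in an ending like _2 or _b are one class to them, and where a whole thing is asked for, a point or a joint stands for the part that bears it (a point fixed in the world has none). Each returns a list of dicts, best first, with "conf" (0 to 1); they miss things now and then, are a little off and sometimes report something else, mostly with a low value. They report only what shows in the picture. A call takes as long as a camera call.
- robot.find_in(thing, camera): "extent" ([centre column, centre row, width, height] in pixels, round what is visible of it).
The state is a dict: "time": time; "joint_positions": joint angles; "qvel": joint speeds; "joint_torque": joint torques, N m; "tool_pos": TCP position; "ee_rot": TCP orientation; "wrist_force": force on the tool from outside, world axes, zero at the start; "wrist_torque": the same for the moment, N m; "width": finger opening in m; "finger_force": force on a finger pad.
Only numpy, scipy, OpenCV 4.12 (cv2) and the standard library are available. Lean on these libraries where they do the work, as an engineer would, in place of code of your own. Each camera call takes 0.05 s, during which the arm holds its last target. There are 200 camera calls.

## Working session

There is one attempt and no reset: what is moved stays moved. The work goes in short steps, Python scripts to look and compute and a tool call to move; the robot and the scene stay as the last step left them, time stands still between calls to the robot, and variables do not carry over. Pictures are saved under pics/ and viewed, at most 10 in all, crops included, and the job is handed in when it is done.

Besides the shell and the picture viewer there is one more tool, called after "Call:" as name(argument=value, ...), one argument or row to a line, values as JSON. servo_tool: Moves the arm, as the interface text tells. Scaled input: -1 to 1 covers 0.1 m each way for a shift and pi/2 rad each way for a turn. Its arguments: {"type":"object","properties":{"plan":{"type":"array","items":{"type":"array","items":{"type":"number"}}}},"required":["plan"]}

```bash
mkdir -p pics; cat > h.py <<'E'
import numpy as np, cv2
from bench import robot
def cam(n):
    p=robot.camera_params(n); K=np.array(p["camera_matrix"],float); r=np.array(p["rvec"],float); t=np.array(p["tvec"],float).reshape(3)
    return K,r,t
def proj(n,P):
    K,r,t=cam(n); return cv2.projectPoints(np.array(P,float).reshape(-1,3),r,t,K,None)[0].reshape(-1,2)
def ray(n,uv,z):
    K,r,t=cam(n); R=cv2.Rodrigues(r)[0]; d=R.T@np.linalg.inv(K)@np.array([uv[0],uv[1],1.]); c=-R.T@t
    return c+d*(z-c[2])/d[2]
def snap(n,f,crop=None,s=1):
    im=robot.snapshot(n); 
    o=im if crop is None else im[crop[1]:crop[3],crop[0]:crop[2]]
    cv2.imwrite("pics/"+f,cv2.resize(o[:,:,::-1],None,fx=s,fy=s,interpolation=cv2.INTER_CUBIC)); return im
E
python3 - <<'E'
from h import *
for n in("scene","top"):
    snap(n,n+"0.png",None,1.5)
    K,r,t=cam(n); print(n,(-cv2.Rodrigues(r)[0].T@t).round(3),K[0,0].round(1))
    for th in("drawer_unit","drawer","tumbler_in_drawer","straight_glass","lota","mug","soap_case"):
        for d in robot.find_in(th,n)[:5]: print(th,np.round(d["extent"],1),round(d["conf"],2))
E
```

```text
scene [0.14  1.127 1.087] 409.6
drawer_unit [236.1 198.  134.2  95.6] 0.72
drawer [262.7 211.8  74.6  67.9] 0.93
straight_glass [280.6 165.4  15.4  18.8] 0.56
lota [283.  284.2  26.8  31.4] 0.63
mug [217.2 316.9  42.3  44.3] 0.74
mug [279.9 284.8  24.3  24.1] 0.5
soap_case [300.8 142.5  25.8  18. ] 0.85
top [ 0.458 -0.     1.278] 360.0
drawer_unit [116.5 209.7  33.8  34.5] 0.75
drawer_unit [263.1 169.   96.  140.8] 0.58
drawer [167.  202.9  23.4  20.9] 0.56
tumbler_in_drawer [258.1 198.1  17.   22.1] 0.56
tumbler_in_drawer [167.1 202.2  21.7  16.5] 0.37
straight_glass [352.3 196.   21.6  22.6] 0.79
straight_glass [264.2 170.5  94.8 143.8] 0.41
lota [164.8 250.1  24.2  23.8] 0.74
lota [256.2 207.6  81.7  65.7] 0.2
mug [113.8 209.   31.3  34.6] 0.73
soap_case [415.3 205.2  35.8  36.2] 0.94
soap_case [353.2 196.6  21.3  23.9] 0.6
```

View pics/top0.png

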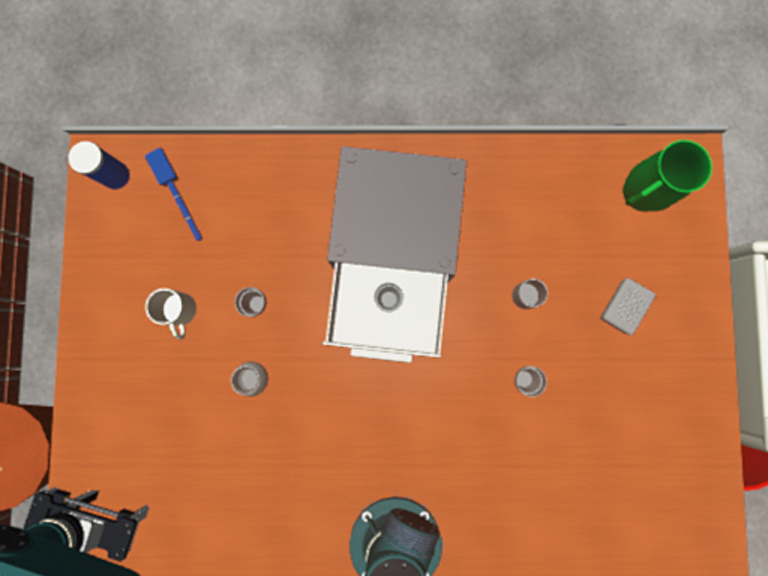

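View pics/scene0.png

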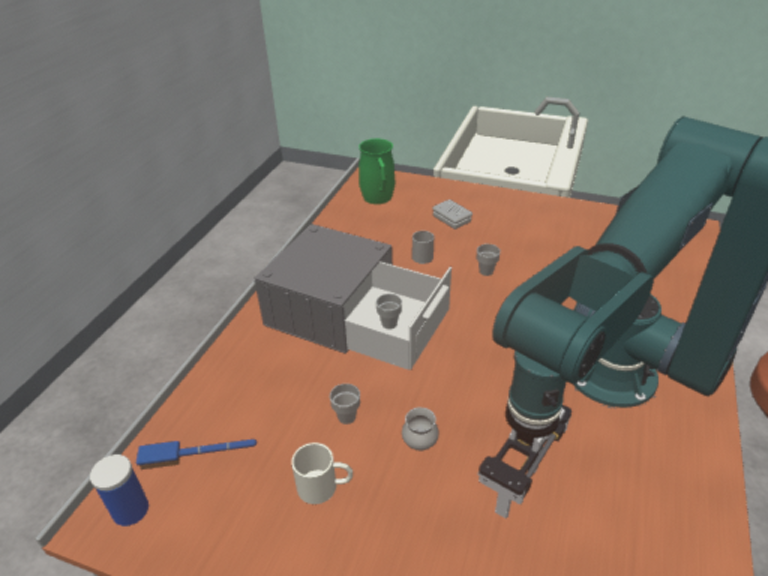

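Top view (768 px): stepped tumblers at about (250,302) and (530,380), with the straight glass at (530,293) and the lota at (250,379). The drawer tumbler is at (388,297), with the mug on the far left and the soap case on the right. The unit is slightly yawed. Next I'll fit the silhouettes for precise poses.

```bash
cat >> h.py <<'E'
from scipy.optimize import minimize, least_squares
A=np.linspace(0,2*np.pi,60)
def ring(x,y,z,r): return np.c_[x+r*np.cos(A),y+r*np.sin(A),z+0*A]
TUM=[(0,.020),(.049,.028),(.049,.033),(.076,.033)]
def sil(n,x,y,prof,z0,box,ss=8):
    m=np.zeros(((box[3]-box[1])*ss,(box[2]-box[0])*ss),np.uint8)
    for (h0,r0),(h1,r1) in zip(prof[:-1],prof[1:]):
        p=np.r_[ring(x,y,z0+h0,r0),ring(x,y,z0+h1,r1)]
        q=(proj(n,p)+.5-np.array(box[:2]))*ss
        cv2.fillPoly(m,[cv2.convexHull(np.round(q).astype(np.int32))],255)
    return cv2.resize(m,None,fx=1/ss,fy=1/ss,interpolation=cv2.INTER_AREA)/255.
def softmask(im,box,mode):
    c=im[box[1]:box[3],box[0]:box[2]].astype(np.uint8)
    b=np.concatenate([c[0],c[-1],c[:,0],c[:,-1]]).astype(float); bg=np.median(b,0)
    c=c.astype(float)
    if mode=="sat": v=c[...,0]-c[...,2]; ref=bg[0]-bg[2]; return np.clip(1-v/ref,0,1)
    v=c.mean(2); ref=bg.mean(); return np.clip((ref-v)/60,0,1)
def fit(obs,x0,prof,z0):
    """obs: list of (cam,img,box,mode)"""
    ms=[(n,b,softmask(im,b,mo)) for n,im,b,mo in obs]
    f=lambda p:sum(((sil(n,p[0],p[1],prof,z0,b)-m)**2).sum() for n,b,m in ms)
    r=minimize(f,x0[:2],method="Nelder-Mead",options=dict(initial_simplex=np.array([x0[:2],[x0[0]+.006,x0[1]],[x0[0],x0[1]+.006]]),xatol=1e-4))
    return r.x,r.fun
def bx(n,x,y,z,w): 
    u=proj(n,[x,y,z])[0]; return [int(u[0]-w),int(u[1]-w),int(u[0]+w),int(u[1]+w)]
E
python3 - <<'E'
from h import *
T=robot.snapshot("top");S=robot.snapshot("scene")
np.savez("im0.npz",T=T,S=S)
for nm,uv,z0,mo,s in(("L",(167,201),0,"sat",1),("R",(353.5,253.5),0,"sat",1),("D",(259,198),.012,"val",1)):
    p=ray("top",uv,z0+.05)
    for cams in (("top",),("scene",),("top","scene")):
        if nm=="D" and "scene" in cams: mo2="val"
        obs=[(n,{"top":T,"scene":S}[n],bx(n,p[0],p[1],z0+.04,19 if n=="top" else 20 ),mo) for n in cams]
        r,f=fit(obs,p,TUM,z0); print(nm,cams,r.round(4),round(f,1))
# drawer unit: top corners (z .162) from top image clicks; then panel
for c in ((342,149),(466,159),(454,276),(329,263)): print("unit top",ray("top",np.array(c)/1.5,.162).round(4))
for c in ((323,343.5),(441,356)): print("panel top",ray("top",np.array(c)/1.5,.151).round(4))
for c in ((351,353),(411,361)): print("lip",ray("top",np.array(c)/1.5,.138).round(4))
o=robot.get_obs(); print(o["tool_pos"],o["ee_rot"],o["time"])
cv2.imwrite("pics/dr.png",cv2.resize(T[90:250,205:325][:,:,::-1],None,fx=3.7,fy=3.7,interpolation=cv2.INTER_CUBIC))
E
```

```text
L ('top',) [0.5494 0.3258] 9.7
L ('scene',) [0.5466 0.3282] 9.7
L ('top', 'scene') [0.5482 0.3264] 29.4
R ('top',) [ 0.3729 -0.3018] 9.3
R ('scene',) [ 0.37   -0.2961] 8.6
R ('top', 'scene') [ 0.372  -0.3015] 28.5
D ('top',) [0.5591 0.0135] 20.8
D ('scene',) [0.5557 0.0168] 176.0
D ('top', 'scene') [0.5588 0.0136] 202.0
unit top [0.8676 0.1108 0.162 ]
unit top [ 0.8455 -0.1533  0.162 ]
unit top [ 0.5948 -0.1249  0.162 ]
unit top [0.6221 0.1357 0.162 ]
panel top [0.4549 0.1475 0.151 ]
panel top [ 0.4292 -0.0974  0.151 ]
lip [0.4351 0.0902 0.138 ]
lip [ 0.4184 -0.0356  0.138 ]
[0.15032548 0.52906703 0.19431749] [3.14151538e+00 1.83585344e-05 2.86478060e+00] 0.9
```

View pics/dr.png

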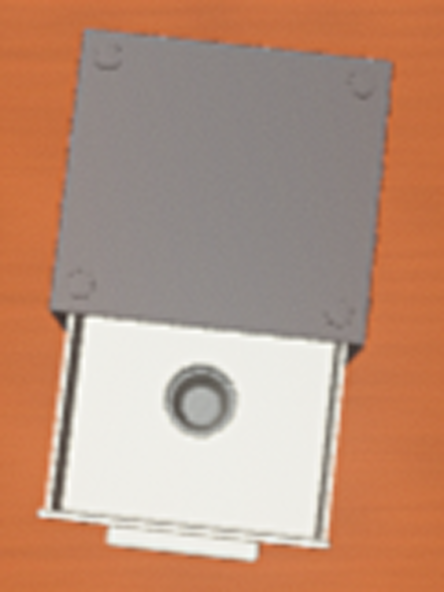

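Call:
servo_tool(
  plan=[
    [-1,0,0,0,0,-0.111,94],
    [-1,0,0,0,0,-0.111,94],
    [-1,0,0,0,0,-0.111,94],
    [-1,0,0,0,0,-0.111,94],
  ],
)

```text
time: 1.23
tool_pos: [0.2503, 0.5004, 0.194]
ee_rot: [-3.141, 0.002, 3.034]
wrist_force: [-0.2, 0.1, -0.1]
width: 0.0939
finger_force: 0.0
```

Call:
servo_tool(
  plan=[
    [-1,-0.5,0,0,0,0,94],
    [-1,-0.5,0,0,0,0,94],
    [-1,-0.5,0,0,0,0,94],
  ],
)

```text
time: 1.48
tool_pos: [0.3421, 0.4408, 0.1943]
ee_rot: [-3.141, 0.001, 3.039]
wrist_force: [-0.3, 1.0, -0.1]
width: 0.0941
finger_force: 0.0
```

Call:
servo_tool(
  plan=[
    [-1,-0.5,0,0,0,0,94],
    [-1,-0.5,0,0,0,0,94],
    [-1,-0.5,0,0,0,0,94],
  ],
)

```text
time: 1.73
tool_pos: [0.437, 0.3804, 0.1943]
ee_rot: [-3.141, 0.001, 3.038]
wrist_force: [-0.1, 0.8, 0.8]
width: 0.094
finger_force: 0.0
```

Call:
servo_tool(
  plan=[
    [-1,-0.44,0,0,0,0,94],
    [-1,-0.44,0,0,0,0,94],
    [-1,-0.44,0,0,0,0,94],
    [-1,-0.44,0,0,0,0,94],
  ],
)

```text
time: 2.07
tool_pos: [0.5336, 0.3251, 0.1932]
ee_rot: [-3.14, 0.001, 3.034]
wrist_force: [-1.1, 0.0, -0.8]
width: 0.094
finger_force: 0.0
```

```bash
cat >> h.py <<'E'
def go(*ts):
    """shifts in tool-move units from the present pose to each target in turn"""
    from scipy.spatial.transform import Rotation as Ro
    o=robot.get_obs(); p=np.array(o["tool_pos"]); R=Ro.from_euler("xyz",o["ee_rot"]).as_matrix()
    print("t",round(o["time"],2),"pos",p.round(4),"rpy",np.round(o["ee_rot"],4),"w",round(o["width"],4),"F",np.round(o["wrist_force"],1),"ff",np.round(o["finger_force"],1),"q6",round(o["joint_positions"][5],2))
    for t in ts: print(" ->",t,(R.T@(np.array(t)-p)*10).round(3)); p=np.array(t,float)
E
python3 - <<'E'
from h import *
print("D rim",ray("top",(258.96,197.7),.088).round(4))
go((.5485,.326,.068))
z=np.load("im0.npz");S=z["S"]
u=proj("scene",ring(.559,.0135,.088,.033)); print(u.min(0),u.max(0))
cv2.imwrite("pics/ds.png",cv2.resize(S[180:250,220:310][:,:,::-1],None,fx=8,fy=8,interpolation=cv2.INTER_CUBIC))
E
```

```text
D rim [0.5581 0.0123 0.088 ]
t 2.07 pos [0.5336 0.3251 0.1932] rpy [-3.1402e+00  6.0000e-04  3.0337e+00] w 0.094 F [-1.1  0.  -0.8] ff 0.0 q6 -1.01
 -> (0.5485, 0.326, 0.068) [-0.146  0.027  1.252]
[249.69490288 194.21314399] [267.07796719 205.40607541]
```

View pics/ds.png

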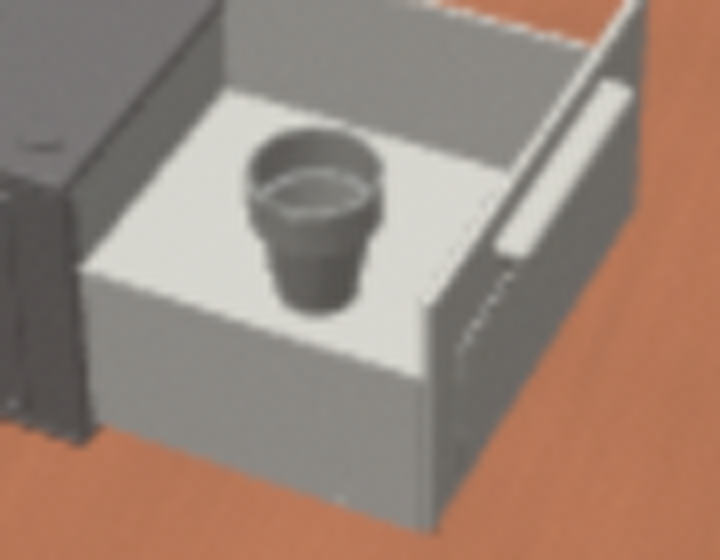

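The scene crop shows the drawer tumbler's rim at (250–267.5, 195.4), about 1 px from the top-camera prediction, so the two cameras agree. Descending on the left tumbler.

Call:
servo_tool(
  plan=[
    [-0.14,0.02,0.3,0,0,0,94],
    [-0.14,0.02,0.6,0,0,0,94],
    [-0.14,0.02,0.6,0,0,0,94],
    [-0.14,0.02,0.6,0,0,0,94],
  ],
)

```text
time: 2.4
tool_pos: [0.5419, 0.3287, 0.132]
ee_rot: [-3.139, -0.005, 3.04]
wrist_force: [-0.1, -1.0, 0.8]
width: 0.0943
finger_force: 0.0
```

```bash
python3 - <<'E'
from h import *
go((.548,.327,.068))
E
```

```text
t 2.4 pos [0.5419 0.3287 0.132 ] rpy [-3.1392 -0.0053  3.0402] w 0.0943 F [-0.1 -1.   0.8] ff 0.0 q6 -1.01
 -> (0.548, 0.327, 0.068) [-0.066 -0.009  0.64 ]
```

Call:
servo_tool(
  plan=[
    [-0.05,-0.01,0.3,0,0,0,94],
    [-0.05,-0.01,0.5,0,0,0,94],
    [-0.05,-0.01,0.65,0,0,0,94],
    [-0.05,-0.01,0.65,0,0,0,94],
    [-0.05,-0.01,0.65,0,0,0,94],
  ],
)

```text
time: 2.82
tool_pos: [0.5491, 0.3279, 0.0711]
ee_rot: [3.14, 0.001, 3.04]
wrist_force: [-0.1, 0.8, -0.2]
width: 0.0943
finger_force: 0.0
```

```bash
python3 - <<'E'
from h import *
go((.548,.327,.068))
snap("scene","g1.png",(190,180,310,290),5)
E
```

```text
t 2.82 pos [0.5491 0.3279 0.0711] rpy [3.1405e+00 1.2000e-03 3.0402e+00] w 0.0943 F [-0.1  0.8 -0.2] ff 0.0 q6 -1.02
 -> (0.548, 0.327, 0.068) [ 0.01  -0.01   0.031]
```

View pics/g1.png

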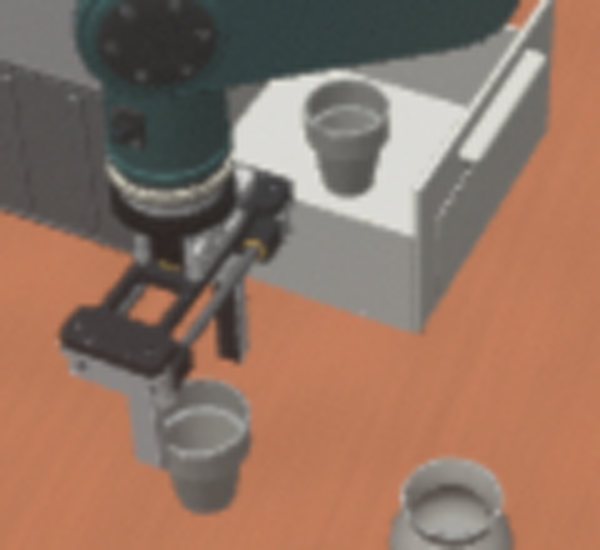

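```bash
python3 - <<'E'
from h import *
f=lambda P:((proj("scene",P)-[190,180]+.5)*5).round(0)
c=np.array([.549,.328,.054]); uy=np.array([.102,.995,0])
print(f([c+.047*uy,c+.0595*uy,c-.047*uy,c-.0595*uy,c]))
u=f(ring(.549,.326,.076,.033));print("rim",u.min(0),u.max(0))
E
```

```text
[[163. 487.]
 [153. 501.]
 [232. 387.]
 [241. 374.]
 [198. 436.]]
rim [147. 373.] [248. 451.]
```

```bash
python3 - <<'E'
from h import *
im=robot.snapshot("scene").astype(int)
go()
c=np.array([.549,.328,0]); uy=np.array([.102,.995,0]);ux=np.array([.995,-.102,0])
for z in(.054,.062,.070): print(z,proj("scene",[c+s*.0595*uy+t*.008*ux+[0,0,z] for s in(1,-1) for t in(1,-1)]).round(1).tolist())
print("near cols 214-226, R-B"); 
for r in range(264,284): print(r,(im[r,214:227,0]-im[r,214:227,2]).tolist())
E
```

```text
t 2.92 pos [0.5504 0.3282 0.0726] rpy [3.1388 0.0041 3.0398] w 0.0941 F [ 0.4 -0.1 -0.4] ff 0.0 q6 -1.02
0.054 [[218.0, 278.9], [222.4, 280.6], [235.5, 253.7], [239.7, 255.1]]
0.062 [[217.8, 277.3], [222.2, 279.0], [235.4, 252.0], [239.6, 253.5]]
0.07 [[217.6, 275.7], [222.0, 277.3], [235.3, 250.4], [239.5, 251.9]]
near cols 214-226, R-B
264 [98, 75, 20, 7, 5, 4, 5, 7, 6, 3, 5, 7, 8]
265 [100, 89, 24, 6, 6, 5, 5, 7, 7, 5, 9, 9, 10]
266 [100, 91, 27, 8, 6, 5, 5, 6, 8, 8, 11, 10, 10]
267 [99, 93, 41, 11, 6, 5, 5, 7, 8, 9, 10, 10, 10]
268 [100, 94, 55, 16, 7, 4, 5, 6, 7, 7, 8, 10, 9]
269 [99, 96, 57, 15, 7, 5, 5, 7, 7, 5, 5, 7, 9]
270 [100, 96, 59, 17, 6, 6, 6, 6, 7, 7, 9, 8, 7]
271 [99, 98, 76, 29, 14, 8, 6, 6, 7, 8, 10, 9, 6]
272 [99, 100, 98, 89, 71, 39, 17, 12, 11, 9, 9, 9, 8]
273 [98, 101, 101, 100, 98, 90, 73, 66, 43, 19, 11, 10, 11]
274 [100, 101, 101, 99, 99, 98, 96, 96, 88, 59, 21, 11, 9]
275 [101, 100, 101, 100, 99, 99, 99, 99, 98, 90, 35, 12, 10]
276 [101, 102, 100, 99, 98, 98, 98, 99, 99, 95, 59, 20, 11]
277 [102, 100, 100, 99, 99, 99, 98, 99, 100, 97, 66, 23, 11]
278 [101, 100, 100, 99, 99, 100, 98, 99, 100, 101, 91, 37, 14]
279 [100, 100, 99, 99, 99, 98, 98, 99, 101, 101, 96, 62, 23]
280 [100, 100, 100, 98, 99, 99, 99, 100, 101, 100, 99, 90, 39]
281 [101, 99, 99, 100, 98, 99, 99, 101, 101, 99, 100, 97, 75]
282 [100, 99, 100, 98, 99, 100, 100, 101, 100, 100, 99, 100, 97]
283 [99, 100, 100, 98, 99, 100, 101, 100, 98, 99, 99, 99, 99]
```

```bash
python3 - <<'E'
from h import *
c=np.array([.1503,.529,0]); uy=np.array([.273,.962,0]);ux=np.array([.962,-.273,0])
for z in(.177,.194): print(z,proj("scene",[c+s*uy+t*.008*ux+[0,0,z] for s in(.0595,.047) for t in(1,-1)]).round(1).tolist())
S=np.load("im0.npz")["S"].astype(int)
for r in range(330,352,2): print(r,(S[r,326:346,0]-S[r,326:346,2]).tolist())
d=np.load("im0.npz")["T"]
print(cam("scene")[1:])
im=snap("scene","w.png",(180,150,300,300),4)
u=proj("scene",ring(.5485,.3265,.076,.033))
E
```

```text
0.177 [[328.5, 349.4], [334.5, 353.0], [331.0, 345.5], [337.0, 349.0]]
0.194 [[329.2, 345.6], [335.3, 349.2], [331.7, 341.6], [337.7, 345.2]]
330 [96, 98, 97, 98, 96, 72, 20, 8, 5, 6, 5, 6, 6, 6, 6, 5, 5, 6, 6, 5]
332 [97, 98, 98, 98, 92, 43, 12, 7, 6, 7, 7, 6, 7, 6, 6, 11, 7, 6, 6, 5]
334 [98, 98, 98, 98, 87, 25, 8, 7, 6, 6, 6, 6, 7, 10, 33, 80, 71, 52, 22, 10]
336 [97, 99, 97, 96, 73, 20, 8, 7, 6, 7, 6, 5, 7, 14, 66, 93, 98, 98, 94, 88]
338 [98, 98, 98, 90, 42, 13, 7, 6, 7, 6, 6, 7, 6, 22, 82, 96, 98, 98, 97, 98]
340 [98, 97, 97, 90, 27, 9, 5, 7, 6, 7, 7, 6, 12, 51, 90, 98, 97, 98, 98, 97]
342 [98, 97, 97, 98, 88, 56, 23, 11, 7, 7, 7, 6, 15, 69, 94, 98, 98, 97, 97, 97]
344 [96, 97, 99, 98, 98, 96, 96, 85, 68, 39, 18, 14, 39, 86, 96, 98, 98, 98, 97, 97]
346 [96, 96, 98, 97, 97, 95, 96, 95, 96, 98, 96, 95, 97, 98, 97, 98, 97, 98, 98, 97]
348 [97, 98, 97, 96, 96, 95, 94, 95, 96, 99, 99, 98, 98, 98, 98, 97, 98, 98, 98, 97]
350 [97, 98, 96, 96, 95, 96, 96, 95, 99, 98, 99, 98, 98, 96, 97, 97, 96, 97, 98, 97]
(array([ 0.45217198, -2.66436875,  1.24869677]), array([0.53507527, 0.1843115 , 1.46671035]))
```

Call:
servo_tool(
  plan=[
    [0,0,0,0,0,0,74],
    [0,0,0,0,0,0,74],
    [0,0,0,0,0,0,74],
  ],
)

```text
time: 3.22
tool_pos: [0.5496, 0.3271, 0.0703]
ee_rot: [3.141, 0.001, 3.039]
wrist_force: [0.6, 0.1, -0.0]
width: 0.0775
finger_force: 0.0
```

```bash
python3 - <<'E'
from h import *
go(); snap("scene","w2.png",(195,215,275,290),8)
E
```

```text
t 3.22 pos [0.5496 0.3271 0.0703] rpy [3.1407e+00 1.3000e-03 3.0391e+00] w 0.0775 F [ 0.6  0.1 -0. ] ff 0.0 q6 -1.02
```

View pics/w2.png

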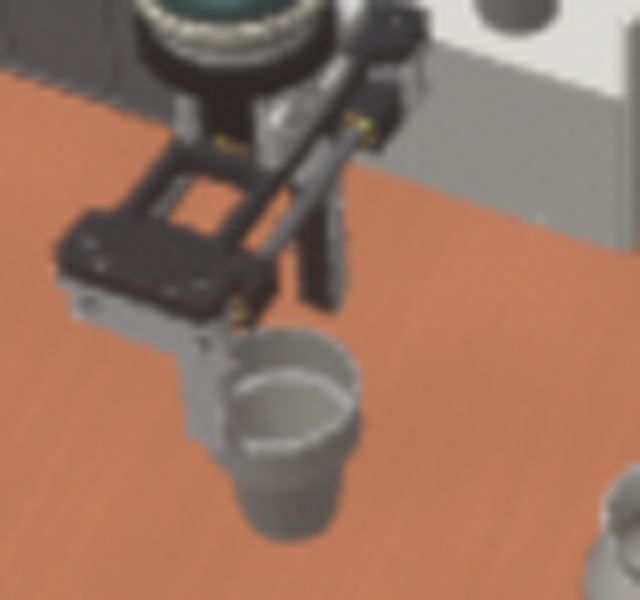

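The picture shows the fingertips about 5 px higher than the tool model predicts: near tip at about (205,455) and far tip at about (325,305) in the crop. I'll check by touch, closing slightly.

Call:
servo_tool(
  plan=[
    [0,0,0,0,0,0,60],
    [0,0,0,0,0,0,60],
    [0,0,0,0,0,0,60],
    [0,0,0,0,0,0,60],
  ],
)

```text
time: 3.6
tool_pos: [0.5492, 0.3268, 0.0692]
ee_rot: [-3.142, -0.0, 3.039]
wrist_force: [-0.3, -0.1, 0.0]
width: 0.0601
finger_force: 0.0
```

The fingers closed to 60 mm with no contact, so the tips really are above the rim. Reopening and going lower.

Call:
servo_tool(
  plan=[
    [0,0,-0.1,0,0,0,94],
    [0,0,-0.1,0,0,0,94],
    [0,0,-0.1,0,0,0,94],
    [0,0,0,0,0,0,94],
    [0,0,0,0,0,0,94],
    [0,0,0.1,0,0,0,94],
    [0,0,0.2,0,0,0,94],
    [0,0,0.2,0,0,0,94],
    [0,0,0.2,0,0,0,94],
  ],
)

```text
time: 4.35
tool_pos: [0.5481, 0.3264, 0.0473]
ee_rot: [-3.14, -0.003, 3.039]
wrist_force: [-0.3, 0.0, 0.4]
width: 0.094
finger_force: 0.0
```

```bash
python3 - <<'E'
from h import *
go(); snap("scene","w3.png",(195,215,275,290),8)
E
```

```text
t 4.35 pos [0.5481 0.3264 0.0473] rpy [-3.1398e+00 -3.0000e-03  3.0392e+00] w 0.094 F [-0.3  0.   0.4] ff 0.0 q6 -1.02
```

View pics/w3.png

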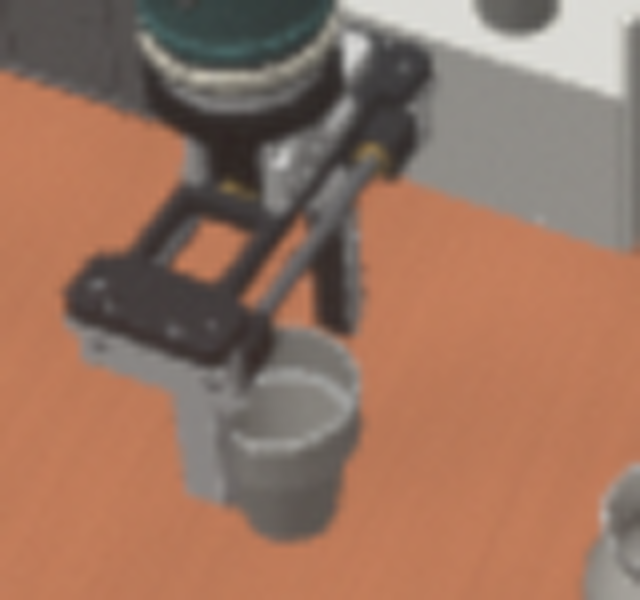

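The near tip now reaches the collar's lower edge, at about (210,500) in the crop. Closing to grip.

Call:
servo_tool(
  plan=[
    [0,0,0,0,0,0,55],
    [0,0,0,0,0,0,55],
    [0,0,0,0,0,0,55],
    [0,0,0,0,0,0,55],
    [0,0,0,0,0,0,55],
    [0,0,0,0,0,0,55],
    [0,0,0,0,0,0,55],
  ],
)

```text
time: 4.98
tool_pos: [0.5494, 0.3269, 0.0497]
ee_rot: [3.141, 0.001, 3.039]
wrist_force: [0.2, 0.0, 1.2]
width: 0.066
finger_force: 30.0
```

Gripped at 66.0 mm width. Lifting.

Call:
servo_tool(
  plan=[
    [0,0,-0.2,0,0,0,55],
    [0,0,-0.5,0,0,0,55],
    [0,0,-0.8,0,0,0,55],
    [0,0,-1,0,0,0,55],
    [0,0,-1,0,0,0,55],
  ],
)

```text
time: 5.4
tool_pos: [0.5518, 0.3282, 0.1555]
ee_rot: [3.136, 0.009, 3.039]
wrist_force: [0.4, 0.7, -0.5]
width: 0.0658
finger_force: 30.0
```

Call:
servo_tool(
  plan=[
    [0,-0.2,-0.3,0,0,0,55],
    [0,-0.5,-0.6,0,0,0,55],
    [0,-0.8,-0.8,0,0,0,55],
    [0,-1,-0.8,0,0,0,55],
    [0,-1,-0.8,0,0,0,55],
  ],
)

```text
time: 5.82
tool_pos: [0.5394, 0.2241, 0.2301]
ee_rot: [-3.141, 0.002, 3.035]
wrist_force: [0.4, 1.0, -1.3]
width: 0.0657
finger_force: 30.0
```

```bash
python3 - <<'E'
from h import *
import time
o=[]
for i in range(4):
    S=robot.snapshot("scene"); o.append(robot.get_obs()["tool_pos"])
o=np.mean(o,0); print(o)
b=o-[0,0,.048]
# fit held tumbler x,y given height, and also z, from scene
g=S.astype(int)
bx_=bx("scene",b[0],b[1],b[2]+.04,20)
cv2.imwrite("pics/h1.png",cv2.resize(S[bx_[1]-20:bx_[3]+10,bx_[0]-20:bx_[2]+20][:,:,::-1],None,fx=7,fy=7,interpolation=cv2.INTER_CUBIC))
for h,r in((.0,.02),(.076,.033)):
    u=(proj("scene",ring(b[0],b[1],b[2]+h,r))+.5-[bx_[0]-20,bx_[1]-20])*7; print(h,u.min(0).round(),u.max(0).round())
go((.558,.0135,o[2]),(.558,.0135,.087))
E
```

```text
[0.5384698  0.22713817 0.22742723]
0.0 [245. 321.] [331. 380.]
0.076 [207. 179.] [354. 274.]
t 6.02 pos [0.5383 0.228  0.2269] rpy [-3.1408 -0.0036  3.0398] w 0.0663 F [ 0.3  0.4 -1.1] ff 30.0 q6 -1.17
 -> (0.558, 0.0135, np.float64(0.22742723003255538)) [-0.414 -2.114 -0.005]
 -> (0.558, 0.0135, 0.087) [-5.000e-03  1.000e-03  1.404e+00]
```

View pics/h1.png

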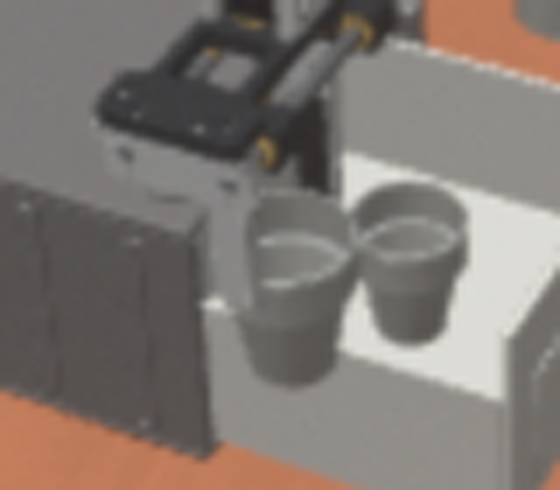

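The held tumbler is upright and matches the prediction (base at about (292,385) in the crop). Carrying it over the drawer tumbler.

Call:
servo_tool(
  plan=[
    [-0.05,-0.3,0,0,0,0,55],
    [-0.1,-0.6,0,0,0,0,55],
    [-0.2,-1,0,0,0,0,55],
  ],
)

```text
time: 6.27
tool_pos: [0.5478, 0.128, 0.2273]
ee_rot: [3.141, -0.003, 3.045]
wrist_force: [0.6, -0.0, -1.5]
width: 0.0659
finger_force: 30.0
```

Call:
servo_tool(
  plan=[
    [-0.05,-0.3,0,0,0,0,55],
    [-0.1,-0.6,0,0,0,0,55],
    [-0.21,-0.95,0,0,0,0,55],
    [-0.21,-1,0,0,0,0,55],
    [-0.21,-1,0,0,0,0,55],
  ],
)

```text
time: 6.68
tool_pos: [0.5593, 0.0233, 0.2274]
ee_rot: [3.141, -0.003, 3.037]
wrist_force: [0.6, 0.1, -1.4]
width: 0.0659
finger_force: 30.0
```

```bash
cat >> h.py <<'E'
def avg(k=4):
    o=[]
    for i in range(k): S=robot.snapshot("scene"); o.append(robot.get_obs()["tool_pos"])
    return np.mean(o,0),S
def shift(p,t,yaw=3.039):
    d=np.array(t)-p; c,s=np.cos(yaw),np.sin(yaw)
    print("avg",p.round(4),"shift",(10*np.array([c*d[0]+s*d[1],s*d[0]-c*d[1],-d[2]])).round(3))
E
python3 - <<'E'
from h import *
p,S=avg(); shift(p,(.558,.0135,.087)); go()
E
```

```text
avg [0.5592 0.0256 0.2282] shift [-1.000e-03 -1.220e-01  1.412e+00]
t 6.88 pos [0.5592 0.0261 0.2287] rpy [ 3.1408e+00 -1.0000e-03  3.0416e+00] w 0.0659 F [-0.9 -0.2 -1.5] ff 30.0 q6 -1.53
```

Call:
servo_tool(
  plan=[
    [0,-0.12,0.2,0,0,0,55],
    [0,-0.12,0.5,0,0,0,55],
    [0,-0.12,0.8,0,0,0,55],
    [0,-0.12,0.8,0,0,0,55],
    [0,-0.12,0.8,0,0,0,55],
  ],
)

```text
time: 7.3
tool_pos: [0.5566, 0.0138, 0.1475]
ee_rot: [3.141, -0.005, 3.041]
wrist_force: [0.3, 0.0, -0.8]
width: 0.066
finger_force: 30.0
```

```bash
python3 - <<'E'
from h import *
p,S=avg(); shift(p,(.558,.0135,.087)); go()
b=p-[0,0,.048]; q=np.array([.558,.0135,.012])
for nm,c in(("held",b),("D",q)):
    u=proj("scene",ring(c[0],c[1],c[2]+.076,.033)); print(nm,u.min(0).round(1),u.max(0).round(1))
cv2.imwrite("pics/n1.png",cv2.resize(S[165:235,220:300][:,:,::-1],None,fx=8,fy=8,interpolation=cv2.INTER_CUBIC))
E
```

```text
avg [0.5592 0.0131 0.1515] shift [0.012 0.003 0.645]
t 7.5 pos [0.5597 0.0128 0.1523] rpy [3.1413 0.0051 3.0401] w 0.066 F [-0.1 -0.8 -1.4] ff 30.0 q6 -1.55
held [248.9 175.1] [266.9 186. ]
D [249.9 194.3] [267.3 205.5]
```

View pics/n1.png

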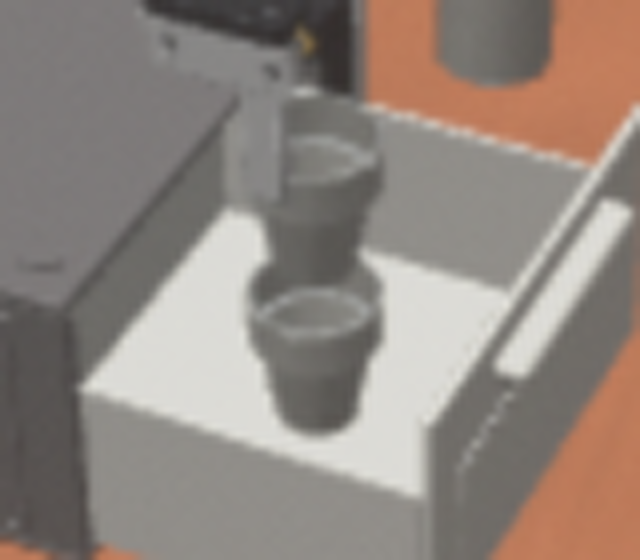

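The held foot sits over the lower mouth, with the right rim edges aligned at x≈382 in the crop. Lowering gently.

Call:
servo_tool(
  plan=[
    [0.01,0,0.1,0,0,0,55],
    [0.01,0,0.2,0,0,0,55],
    [0.01,0,0.28,0,0,0,55],
    [0.01,0,0.34,0,0,0,55],
    [0.01,0,0.4,0,0,0,55],
    [0.01,0,0.46,0,0,0,55],
    [0.01,0,0.5,0,0,0,55],
    [0.01,0,0.54,0,0,0,55],
    [0.01,0,0.57,0,0,0,55],
    [0.01,0,0.6,0,0,0,55],
    [0.01,0,0.6,0,0,0,55],
  ],
)

```text
time: 8.42
tool_pos: [0.5578, 0.0133, 0.0899]
ee_rot: [3.14, 0.002, 3.039]
wrist_force: [0.1, 1.7, 1.5]
width: 0.0661
finger_force: 30.0
```

```bash
python3 - <<'E'
from h import *
p,S=avg(3); shift(p,(.558,.0135,.087)); go()
E
```

```text
avg [0.5578 0.0128 0.0902] shift [-0.001  0.007  0.032]
t 8.57 pos [0.5578 0.0128 0.0902] rpy [3.1408e+00 1.9000e-03 3.0394e+00] w 0.0661 F [0.5 2.8 3.1] ff 30.0 q6 -1.55
```

Call:
servo_tool(
  plan=[
    [0,0.01,0.01,0,0,0,55],
    [0,0.01,0.02,0,0,0,55],
    [0,0.01,0.03,0,0,0,55],
    [0,0.01,0.03,0,0,0,55],
  ],
)

```text
time: 8.9
tool_pos: [0.5588, 0.015, 0.0886]
ee_rot: [3.138, 0.004, 3.04]
wrist_force: [1.4, 4.7, 7.5]
width: 0.0657
finger_force: 30.0
```

```bash
python3 - <<'E'
from h import *
p,S=avg(3); shift(p,(.558,.0135,.087)); go()
E
```

```text
avg [0.5588 0.015  0.0886] shift [ 0.006 -0.015  0.016]
t 9.05 pos [0.5588 0.015  0.0886] rpy [3.1382 0.0044 3.0396] w 0.0661 F [1.4 5.5 6.7] ff 30.0 q6 -1.55
```

Call:
servo_tool(
  plan=[
    [0,0.01,-0.02,0,0,0,55],
    [0,0.02,-0.02,0,0,0,55],
    [0,0.02,-0.02,0,0,0,55],
  ],
)

```text
time: 9.3
tool_pos: [0.5577, 0.0151, 0.0886]
ee_rot: [-3.141, 0.001, 3.039]
wrist_force: [1.6, 0.9, 4.1]
width: 0.0658
finger_force: 30.0
```

Call:
servo_tool(
  plan=[
    [0,0,0.01,0,0,0,55],
    [0,0,0.02,0,0,0,55],
    [0,0,0.02,0,0,0,55],
  ],
)

```text
time: 9.55
tool_pos: [0.5585, 0.015, 0.0885]
ee_rot: [-3.141, 0.003, 3.039]
wrist_force: [-0.1, 0.1, 10.7]
width: 0.0661
finger_force: 30.0
```

```bash
python3 - <<'E'
from h import *
p,S=avg(3); shift(p,(.558,.0135,.087)); go()
# rim edges of both: relative fit, using edges in the scene picture around expected
b=S[165:240,225:300].astype(int).mean(2)
E
```

```text
avg [0.5584 0.015  0.0885] shift [ 0.003 -0.015  0.015]
t 9.7 pos [0.5585 0.015  0.0885] rpy [-3.1413  0.0033  3.0389] w 0.0661 F [-1.7  0.3 10. ] ff 30.0 q6 -1.54
```

Lateral force is gone and there's about 11 N straight up: it's seated. Unloading, releasing and lifting.

Call:
servo_tool(
  plan=[
    [0,0,-0.02,0,0,0,55],
    [0,0,-0.02,0,0,0,70],
    [0,0,-0.02,0,0,0,80],
    [0,0,-0.02,0,0,0,94],
    [0,0,-0.02,0,0,0,94],
    [0,0,-0.02,0,0,0,94],
  ],
)

```text
time: 10.2
tool_pos: [0.557, 0.0153, 0.0876]
ee_rot: [-3.141, -0.001, 3.039]
wrist_force: [-0.7, 0.6, -0.5]
width: 0.0924
finger_force: 0.0
```

Call:
servo_tool(
  plan=[
    [0,0,-0.1,0,0,0,94],
    [0,0,-0.3,0,0,0,94],
    [0,0,-0.6,0,0,0,94],
    [0,0,-1,0,0,0,94],
    [0,0,-1,0,0,0,94],
  ],
)

```text
time: 10.62
tool_pos: [0.5614, 0.0151, 0.1983]
ee_rot: [3.141, 0.016, 3.039]
wrist_force: [0.3, -0.2, 1.4]
width: 0.0938
finger_force: 0.0
```

```bash
python3 - <<'E'
from h import *
p,S=avg(1); R=(.373,-.3005)
shift(p,(*R,p[2])); shift(p,(*R,.048)); go()
np.save("s1.npy",S)
T=robot.snapshot("top")
STK=[(0,.020),(.049,.028),(.049,.033),(.103,.033)]
r=fit([("scene",S,bx("scene",.559,.014,.07,24),"val")],(.558,.0135),STK,.012);print(r)
cv2.imwrite("pics/st1.png",cv2.resize(np.hstack([S[165:245,220:300],T[160:240,220:300]])[:,:,::-1],None,fx=5,fy=5,interpolation=cv2.INTER_CUBIC))
E
```

```text
avg [0.5604 0.0152 0.195 ] shift [ 1.541 -3.332 -0.   ]
avg [0.5604 0.0152 0.195 ] shift [ 1.541 -3.332  1.47 ]
t 10.67 pos [0.5604 0.0152 0.195 ] rpy [3.1413 0.0118 3.0392] w 0.0938 F [-0.5 -0.7 -0.2] ff 0.0 q6 -1.54
(array([0.55537812, 0.01746383]), np.float64(261.7163301507967))
```

View pics/st1.png

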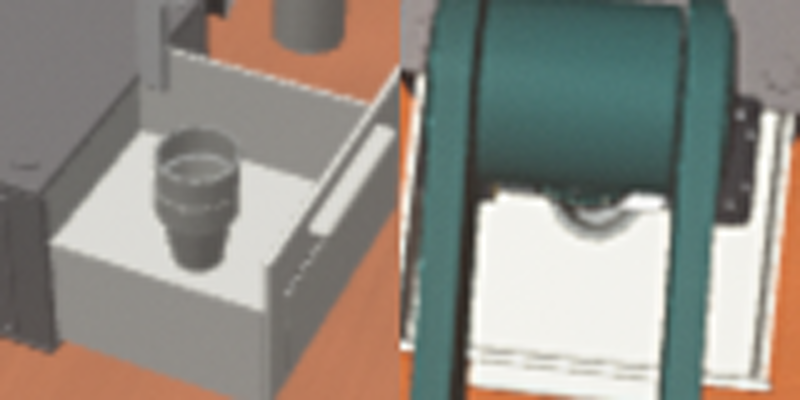

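The picture shows the second tumbler nested squarely on the first, with two collars stacked at about (197,190) in the crop. Now for the right-hand tumbler.

Call:
servo_tool(
  plan=[
    [0.4,-1,0,0,0,0,94],
    [0.4,-1,0,0,0,0,94],
    [0.4,-1,0,0,0,0,94],
  ],
)

```text
time: 10.97
tool_pos: [0.505, -0.0818, 0.1865]
ee_rot: [-3.141, -0.004, 3.039]
wrist_force: [-0.2, 0.3, 0.3]
width: 0.0938
finger_force: 0.0
```

Call:
servo_tool(
  plan=[
    [0.5,-1,0,0,0,0,94],
    [0.5,-1,0,0,0,0,94],
    [0.5,-1,0,0,0,0,94],
  ],
)

```text
time: 11.22
tool_pos: [0.4447, -0.1761, 0.1865]
ee_rot: [3.141, -0.004, 3.038]
wrist_force: [-0.2, 0.1, -0.9]
width: 0.0944
finger_force: 0.0
```

Call:
servo_tool(
  plan=[
    [0.6,-1,0,0,0,0,94],
    [0.6,-1,0,0,0,0,94],
    [0.6,-1,0,0,0,0,94],
    [0.6,-1,0,0,0,0,94],
  ],
)

```text
time: 11.55
tool_pos: [0.3735, -0.2712, 0.1865]
ee_rot: [-3.141, -0.004, 3.032]
wrist_force: [0.6, -0.0, 0.0]
width: 0.0939
finger_force: 0.0
```

```bash
python3 - <<'E'
from h import *
p,S=avg(4); shift(p,(.373,-.3005,.048)); go()
E
```

```text
avg [ 0.3765 -0.2677  0.187 ] shift [ 0.002 -0.33   1.39 ]
t 11.75 pos [ 0.3776 -0.2668  0.1873] rpy [ 3.1399e+00 -1.1000e-03  3.0397e+00] w 0.0941 F [ 0.7  1.1 -0.2] ff 0.0 q6 -2.21
```

Call:
servo_tool(
  plan=[
    [0.01,-0.33,0,0,0,0,94],
    [0.01,-0.33,0.3,0,0,0,94],
    [0.01,-0.33,0.7,0,0,0,94],
    [0.01,-0.33,0.7,0,0,0,94],
    [0.01,-0.33,0.7,0,0,0,94],
  ],
)

```text
time: 12.17
tool_pos: [0.3721, -0.2974, 0.1152]
ee_rot: [3.136, -0.006, 3.042]
wrist_force: [0.3, -0.6, 0.1]
width: 0.0942
finger_force: 0.0
```

```bash
python3 - <<'E'
from h import *
p,S=avg(4); shift(p,(.3725,-.3005,.048)); go()
E
```

```text
avg [ 0.3748 -0.3007  0.1206] shift [ 0.023 -0.     0.726]
t 12.37 pos [ 0.3753 -0.3016  0.1219] rpy [-3.1376  0.005   3.0405] w 0.0938 F [-0.1  0.3  0.3] ff 0.0 q6 -2.26
```

Call:
servo_tool(
  plan=[
    [0.02,0,0.25,0,0,0,94],
    [0.02,0,0.45,0,0,0,94],
    [0.02,0,0.6,0,0,0,94],
    [0.02,0,0.7,0,0,0,94],
    [0.02,0,0.7,0,0,0,94],
    [0.02,0,0.7,0,0,0,94],
  ],
)

```text
time: 12.87
tool_pos: [0.372, -0.3008, 0.0496]
ee_rot: [-3.14, 0.002, 3.039]
wrist_force: [-0.3, 0.8, -0.5]
width: 0.0943
finger_force: 0.0
```

```bash
python3 - <<'E'
from h import *
p,S=avg(3); shift(p,(.3725,-.3005,.0485)); go()
E
```

```text
avg [ 0.3723 -0.3012  0.0501] shift [-0.002  0.007  0.016]
t 13.02 pos [ 0.3722 -0.3012  0.0501] rpy [-3.1395e+00  2.7000e-03  3.0392e+00] w 0.0939 F [-0.2  0.5 -0.5] ff 0.0 q6 -2.27
```

Call:
servo_tool(
  plan=[
    [0,0,0.01,0,0,0,78],
    [0,0,0.01,0,0,0,72],
    [0,0,0.01,0,0,0,68],
    [0,0,0.01,0,0,0,55],
    [0,0,0.01,0,0,0,55],
    [0,0,0.01,0,0,0,55],
    [0,0,0.01,0,0,0,55],
  ],
)

```text
time: 13.6
tool_pos: [0.3712, -0.3002, 0.0473]
ee_rot: [3.141, 0.0, 3.039]
wrist_force: [-0.6, 0.4, 0.8]
width: 0.0653
finger_force: 30.0
```

```bash
python3 - <<'E'
from h import *
p,S=avg(3); shift(p,(.3725,-.3005,.0485)); go()
E
```

```text
avg [ 0.3712 -0.3002  0.0473] shift [-0.013 -0.002 -0.012]
t 13.75 pos [ 0.3712 -0.3002  0.0473] rpy [3.1415e+00 1.0000e-04 3.0391e+00] w 0.0652 F [-0.5  0.7  0.8] ff 30.0 q6 -2.27
```

Call:
servo_tool(
  plan=[
    [0,0,-0.2,0,0,0,55],
    [0,0,-0.5,0,0,0,55],
    [0,0,-0.8,0,0,0,55],
    [0,0,-1,0,0,0,55],
    [0,0,-1,0,0,0,55],
  ],
)

```text
time: 14.17
tool_pos: [0.3733, -0.3024, 0.1524]
ee_rot: [-3.135, 0.008, 3.039]
wrist_force: [0.3, -1.6, -0.5]
width: 0.065
finger_force: 30.0
```

Call:
servo_tool(
  plan=[
    [-0.1,0.2,-0.3,0,0,0,55],
    [-0.2,0.5,-0.6,0,0,0,55],
    [-0.4,0.8,-0.9,0,0,0,55],
    [-0.4,0.9,-1,0,0,0,55],
    [-0.4,0.9,-1,0,0,0,55],
    [-0.4,0.9,-1,0,0,0,55],
  ],
)

```text
time: 14.67
tool_pos: [0.4203, -0.2145, 0.2464]
ee_rot: [-3.141, -0.001, 3.041]
wrist_force: [0.1, -0.6, -1.0]
width: 0.0654
finger_force: 30.0
```

```bash
python3 - <<'E'
from h import *
p,S=avg(4); go(); shift(p,(.558,.015,p[2])); shift(p,(.558,.015,.115))
u=proj("scene",ring(p[0],p[1],p[2]-.0475+.049,.033)); print("collar bottom",u.min(0),u.max(0))
f=proj("scene",ring(p[0],p[1],p[2]-.0475,.020)); print("base",f.min(0),f.max(0))
g=S.astype(int); r0=int(f[:,1].max()); c0=int(f[:,0].mean())
d=g[...,0]-g[...,2]
print(c0-14)
for r in range(r0-22,r0+5,2): print(r,d[r,c0-14:c0+15].tolist())
E
```

```text
t 14.87 pos [ 0.419  -0.2152  0.2448] rpy [ 3.1398 -0.0039  3.0376] w 0.0652 F [ 0.3  0.2 -0.5] ff 30.0 q6 -2.06
avg [ 0.4192 -0.215   0.2448] shift [-1.146  2.43  -0.   ]
avg [ 0.4192 -0.215   0.2448] shift [-1.146  2.43   1.298]
collar bottom [303.14838565 135.03432028] [320.36604514 144.10727308]
base [305.8310734  147.43544318] [316.06365262 153.03148426]
296
131 [96, 95, 95, 95, 95, 97, 96, 96, 96, 87, 53, 14, 6, 4, 4, 4, 7, 8, 8, 8, 8, 9, 29, 75, 91, 94, 95, 95, 95]
133 [82, 58, 44, 16, 29, 59, 86, 87, 41, 18, 7, 6, 5, 5, 4, 4, 8, 9, 7, 8, 9, 8, 9, 11, 21, 77, 94, 98, 96]
135 [2, 1, 1, 0, 1, 1, 5, 9, 6, 7, 6, 5, 5, 4, 4, 5, 7, 6, 8, 8, 8, 7, 8, 8, 12, 50, 88, 97, 98]
137 [1, 2, 1, 1, 2, 1, 2, 2, 6, 8, 7, 5, 5, 4, 5, 6, 7, 8, 6, 6, 4, 4, 5, 5, 15, 67, 94, 98, 98]
139 [1, 1, 3, 0, 2, 2, 1, 5, 8, 8, 6, 5, 5, 4, 5, 6, 5, 7, 7, 7, 8, 9, 10, 9, 22, 84, 96, 97, 99]
141 [1, 1, 4, 1, 2, 2, 2, 2, 5, 7, 6, 6, 6, 4, 5, 6, 8, 8, 9, 9, 9, 10, 10, 13, 38, 86, 95, 96, 97]
143 [7, 3, 3, 1, 1, 2, 2, 1, 2, 5, 8, 9, 9, 9, 8, 8, 9, 10, 9, 9, 10, 10, 18, 52, 87, 95, 95, 97, 98]
145 [6, 7, 8, 6, 4, 3, 1, 2, 2, 4, 7, 9, 10, 9, 9, 10, 10, 9, 9, 10, 11, 16, 52, 90, 96, 97, 97, 98, 97]
147 [12, 8, 6, 4, 6, 8, 6, 4, 6, 9, 9, 9, 8, 10, 8, 10, 10, 11, 10, 10, 10, 25, 85, 97, 97, 97, 98, 99, 99]
149 [89, 59, 25, 13, 9, 7, 5, 5, 8, 9, 9, 10, 9, 10, 10, 10, 10, 10, 11, 10, 19, 67, 94, 98, 98, 99, 100, 99, 99]
151 [98, 98, 96, 90, 60, 26, 13, 10, 15, 23, 32, 18, 11, 10, 9, 9, 10, 11, 10, 13, 39, 88, 98, 98, 98, 98, 98, 98, 98]
153 [97, 97, 99, 97, 97, 95, 91, 88, 90, 94, 96, 89, 73, 45, 27, 21, 24, 26, 37, 56, 88, 95, 97, 97, 98, 98, 98, 96, 97]
155 [97, 97, 96, 96, 95, 96, 95, 94, 95, 96, 95, 95, 95, 96, 96, 95, 96, 97, 96, 96, 96, 96, 96, 96, 98, 98, 96, 96, 97]
157 [98, 97, 95, 94, 95, 96, 96, 94, 96, 96, 97, 96, 96, 96, 98, 98, 97, 97, 98, 98, 97, 97, 97, 98, 99, 98, 96, 98, 98]
```

Call:
servo_tool(
  plan=[
    [-0.1,0.3,0,0,0,0,55],
    [-0.25,0.6,0,0,0,0,55],
    [-0.45,1,0,0,0,0,55],
  ],
)

```text
time: 15.12
tool_pos: [0.4727, -0.1235, 0.2458]
ee_rot: [-3.141, -0.002, 3.034]
wrist_force: [1.3, 0.6, -0.5]
width: 0.0651
finger_force: 30.0
```

Call:
servo_tool(
  plan=[
    [-0.15,0.35,0,0,0,0,55],
    [-0.3,0.65,0,0,0,0,55],
    [-0.45,0.9,0,0,0,0,55],
    [-0.5,1,0,0,0,0,55],
    [-0.5,1,0,0,0,0,55],
  ],
)

```text
time: 15.53
tool_pos: [0.5337, -0.027, 0.2453]
ee_rot: [3.141, -0.003, 3.041]
wrist_force: [-0.8, -0.8, -1.0]
width: 0.0653
finger_force: 30.0
```

```bash
python3 - <<'E'
from h import *
p,S=avg(4); go(); shift(p,(.558,.015,.1155))
E
```

```text
t 15.73 pos [ 0.5327 -0.0298  0.247 ] rpy [-3.1409e+00 -9.0000e-04  3.0368e+00] w 0.0653 F [-0.3 -0.6 -1.4] ff 30.0 q6 -1.63
avg [ 0.5328 -0.0293  0.2464] shift [-0.205  0.466  1.309]
```

Now centre it, then descend to about 20 mm above the top rim.

Call:
servo_tool(
  plan=[
    [-0.1,0.25,0,0,0,0,55],
    [-0.2,0.46,0,0,0,0,55],
    [-0.2,0.46,0.15,0,0,0,55],
    [-0.2,0.46,0.4,0,0,0,55],
    [-0.2,0.46,0.6,0,0,0,55],
    [-0.2,0.46,0.6,0,0,0,55],
    [-0.2,0.46,0.6,0,0,0,55],
  ],
)

```text
time: 16.32
tool_pos: [0.5569, 0.0143, 0.1864]
ee_rot: [-3.141, -0.003, 3.037]
wrist_force: [-0.4, -0.5, 0.2]
width: 0.0651
finger_force: 30.0
```

```bash
python3 - <<'E'
from h import *
p,S=avg(4); go(); shift(p,(.558,.015,.1155))
# right-hand edges: held collar vs stack collars
u=proj("scene",ring(p[0],p[1],p[2]-.0475+.06,.033)); print("held",u.min(0),u.max(0))
u=proj("scene",ring(.558,.015,.10,.033)); print("stack",u.min(0),u.max(0))
v=S.astype(int).mean(2)
for r in range(168,228,4): print(r,v[r,246:272].astype(int).tolist())
E
```

```text
t 16.52 pos [0.559  0.015  0.1896] rpy [3.1415 0.0039 3.0383] w 0.0652 F [ 0.4  0.2 -0.3] ff 30.0 q6 -1.54
avg [0.5586 0.0147 0.1891] shift [0.006 0.002 0.736]
held [248.66327274 170.50681096] [266.90681893 181.43599768]
stack [249.69953417 192.07658438] [267.18384902 203.26435072]
168 [122, 122, 123, 125, 133, 134, 133, 129, 132, 129, 110, 113, 114, 117, 107, 109, 86, 74, 110, 121, 132, 134, 134, 135, 134, 134]
172 [123, 123, 123, 123, 131, 134, 134, 133, 127, 108, 102, 102, 105, 107, 112, 113, 113, 114, 114, 115, 131, 126, 131, 133, 134, 134]
176 [122, 123, 122, 116, 131, 132, 134, 133, 126, 108, 112, 120, 124, 125, 125, 129, 135, 145, 155, 145, 114, 117, 130, 133, 133, 133]
180 [110, 100, 127, 126, 128, 132, 132, 134, 139, 113, 108, 107, 105, 103, 99, 96, 92, 91, 90, 90, 97, 132, 143, 147, 147, 156]
184 [105, 115, 135, 140, 138, 120, 103, 102, 104, 104, 106, 104, 100, 96, 94, 89, 88, 86, 93, 130, 139, 140, 140, 140, 140, 140]
188 [105, 109, 134, 139, 140, 137, 121, 104, 100, 99, 98, 95, 90, 87, 83, 85, 85, 90, 120, 137, 140, 141, 140, 141, 142, 140]
192 [126, 180, 210, 213, 211, 1
[... 451 characters left out ...]
6, 94, 96, 96, 95, 129, 205, 216, 217, 216]
208 [217, 217, 217, 217, 214, 174, 127, 114, 113, 113, 113, 110, 108, 105, 102, 99, 95, 94, 93, 92, 111, 175, 212, 216, 217, 217]
212 [217, 217, 217, 217, 217, 217, 213, 166, 115, 103, 101, 100, 99, 97, 92, 88, 88, 88, 94, 149, 208, 217, 216, 217, 216, 217]
216 [216, 217, 217, 217, 217, 217, 216, 214, 173, 119, 103, 100, 97, 93, 89, 86, 88, 91, 132, 206, 217, 217, 217, 217, 217, 217]
220 [141, 144, 149, 155, 168, 193, 210, 213, 215, 215, 216, 215, 213, 212, 212, 214, 216, 217, 217, 217, 217, 217, 217, 217, 217, 216]
224 [141, 141, 141, 140, 141, 140, 141, 140, 140, 140, 141, 141, 141, 143, 146, 151, 164, 171, 194, 211, 213, 216, 217, 217, 217, 216]
```

Call:
servo_tool(
  plan=[
    [0.01,0,0.12,0,0,0,55],
    [0.01,0,0.24,0,0,0,55],
    [0.01,0,0.34,0,0,0,55],
    [0.01,0,0.42,0,0,0,55],
    [0.01,0,0.5,0,0,0,55],
    [0.01,0,0.56,0,0,0,55],
    [0.01,0,0.61,0,0,0,55],
    [0.01,0,0.65,0,0,0,55],
    [0.01,0,0.68,0,0,0,55],
    [0.01,0,0.68,0,0,0,55],
    [0.01,0,0.68,0,0,0,55],
  ],
)

```text
time: 17.43
tool_pos: [0.5572, 0.0157, 0.1194]
ee_rot: [3.141, 0.0, 3.039]
wrist_force: [-0.1, 0.1, -0.2]
width: 0.0652
finger_force: 30.0
```

```bash
python3 - <<'E'
from h import *
p,S=avg(3); shift(p,(.558,.015,.1155)); go()
E
```

```text
avg [0.5574 0.0157 0.1198] shift [-0.007 -0.006  0.043]
t 17.58 pos [0.5574 0.0157 0.1199] rpy [3.1415e+00 1.2000e-03 3.0392e+00] w 0.0649 F [ 0.3 -0.  -0.7] ff 30.0 q6 -1.54
```

No contact yet. Lowering in 1 mm steps.

Call:
servo_tool(
  plan=[
    [0,0,0.01,0,0,0,55],
    [0,0,0.02,0,0,0,55],
    [0,0,0.03,0,0,0,55],
    [0,0,0.04,0,0,0,55],
    [0,0,0.04,0,0,0,55],
  ],
)

```text
time: 18.0
tool_pos: [0.5569, 0.0157, 0.1149]
ee_rot: [3.142, -0.001, 3.039]
wrist_force: [-0.1, 0.8, -0.9]
width: 0.0651
finger_force: 30.0
```

```bash
python3 - <<'E'
from h import *
p,S=avg(3); shift(p,(.558,.015,.1155)); go()
E
```

```text
avg [0.557  0.0157 0.1151] shift [-0.011 -0.006 -0.004]
t 18.15 pos [0.5571 0.0157 0.1152] rpy [ 3.1415e+00 -1.0000e-04  3.0392e+00] w 0.0654 F [-0.5  0.2  0.1] ff 30.0 q6 -1.54
```

Call:
servo_tool(
  plan=[
    [0,0,0.01,0,0,0,55],
    [0,0,0.02,0,0,0,55],
    [0,0,0.02,0,0,0,55],
  ],
)

```text
time: 18.4
tool_pos: [0.5572, 0.0156, 0.1134]
ee_rot: [-3.142, 0.0, 3.039]
wrist_force: [0.5, -0.0, -1.1]
width: 0.0648
finger_force: 30.0
```

```bash
python3 - <<'E'
from h import *
p,S=avg(3); shift(p,(.558,.015,.1133)); go()
E
```

```text
avg [0.5572 0.0156 0.1134] shift [-0.009 -0.005  0.001]
t 18.55 pos [0.5572 0.0156 0.1134] rpy [-3.1415e+00  4.0000e-04  3.0391e+00] w 0.0652 F [ 1.1 -1.5 -0.1] ff 30.0 q6 -1.54
```

Call:
servo_tool(
  plan=[
    [0,0,0.01,0,0,0,55],
    [0,0,0.02,0,0,0,55],
    [0,0,0.02,0,0,0,55],
  ],
)

```text
time: 18.8
tool_pos: [0.558, 0.0154, 0.1132]
ee_rot: [-3.141, 0.003, 3.039]
wrist_force: [-2.4, -1.1, 5.8]
width: 0.0648
finger_force: 30.0
```

```bash
python3 - <<'E'
from h import *
p,S=avg(3); shift(p,(.558,.015,.1133)); go()
E
```

```text
avg [0.558  0.0154 0.1132] shift [-0.001 -0.004 -0.001]
t 18.95 pos [0.558  0.0154 0.1132] rpy [-3.1413e+00  3.1000e-03  3.0391e+00] w 0.0649 F [-1.   0.1  5.9] ff 30.0 q6 -1.54
```

Contact with 6.5 N straight up at the expected height, so it's seated. Releasing.

Call:
servo_tool(
  plan=[
    [0,0,-0.01,0,0,0,55],
    [0,0,-0.01,0,0,0,68],
    [0,0,-0.01,0,0,0,76],
    [0,0,-0.01,0,0,0,94],
    [0,0,-0.01,0,0,0,94],
    [0,0,-0.01,0,0,0,94],
  ],
)

```text
time: 19.45
tool_pos: [0.5568, 0.0158, 0.1118]
ee_rot: [3.141, -0.001, 3.039]
wrist_force: [0.4, 0.4, 0.4]
width: 0.0911
finger_force: 0.0
```

Call:
servo_tool(
  plan=[
    [0,0,-0.1,0,0,0,94],
    [0,0,-0.3,0,0,0,94],
    [0,0,-0.6,0,0,0,94],
    [0,0,-1,0,0,0,94],
    [0,0,-1,0,0,0,94],
    [0,0,-1,0,0,0,94],
  ],
)

```text
time: 19.95
tool_pos: [0.5589, 0.0156, 0.2167]
ee_rot: [3.141, 0.008, 3.039]
wrist_force: [-0.5, 0.9, -1.0]
width: 0.0942
finger_force: 0.0
```

```bash
python3 - <<'E'
from h import *
p,S=avg(4); go()
for z in(.142,.115,.088): 
    u=proj("scene",ring(.558,.015,z,.033)); print(z,u.min(0).round(1),u.max(0).round(1))
v=S.astype(int).mean(2)
for r in range(178,224,3): print(r,v[r,246:272].astype(int).tolist())
ux=np.array([np.cos(-.103),np.sin(-.103)])
# lip edge middle estimates, projected tool tip targets
lip=np.mean([[.4351,.0902],[.4184,-.0356]],0); print("lip mid",lip)
t=lip-ux*.05; shift(p,(*t,p[2])); shift(p,(*t,.125))
E
```

```text
t 20.15 pos [0.5562 0.0158 0.2105] rpy [ 3.1416 -0.0034  3.0392] w 0.094 F [-0.  -1.1 -0.5] ff 0.0 q6 -1.54
0.142 [249.3 183.4] [267.1 194.5]
0.115 [249.6 189. ] [267.2 200.2]
0.088 [249.8 194.5] [267.2 205.7]
178 [123, 121, 114, 130, 132, 132, 132, 117, 109, 135, 140, 141, 140, 140, 140, 142, 148, 149, 158, 171, 172, 180, 159, 145, 141, 141]
181 [94, 104, 133, 139, 140, 140, 139, 137, 136, 140, 140, 141, 141, 140, 140, 140, 140, 139, 141, 139, 140, 141, 140, 140, 140, 143]
184 [106, 115, 135, 139, 139, 140, 140, 140, 140, 139, 139, 141, 143, 143, 143, 140, 141, 141, 140, 141, 140, 140, 141, 140, 140, 140]
187 [107, 111, 136, 140, 142, 136, 110, 99, 93, 96, 98, 102, 104, 106, 111, 112, 114, 115, 118, 130, 146, 141, 140, 141, 140, 140]
190 [108, 114, 141, 144, 131, 100, 92, 97, 101, 107, 126, 132, 143, 146, 145, 138, 131, 122, 117, 115, 117, 141, 142, 141, 140, 139]
193 [181, 213, 217, 213, 157, 144, 142, 120, 112, 111, 116, 120, 122, 125, 127, 128, 131, 132, 143, 145, 118, 116, 136, 140, 141, 141]
196 [217, 217, 217, 213, 172, 126, 116, 117, 115, 119, 121, 128, 124, 119, 112, 104, 99
[... 662 characters left out ...]
132, 205, 217, 217, 217, 216, 217]
214 [217, 217, 217, 217, 217, 216, 215, 188, 126, 103, 101, 99, 96, 93, 88, 86, 87, 90, 125, 200, 216, 217, 217, 217, 217, 217]
217 [217, 217, 217, 217, 217, 216, 217, 213, 174, 128, 108, 102, 98, 92, 88, 87, 96, 124, 201, 215, 217, 217, 217, 216, 217, 216]
220 [142, 145, 149, 154, 169, 193, 210, 213, 215, 215, 216, 215, 214, 213, 213, 216, 216, 217, 217, 216, 217, 217, 217, 217, 217, 215]
223 [140, 141, 141, 140, 142, 141, 141, 141, 142, 141, 144, 148, 152, 166, 180, 196, 210, 213, 216, 217, 217, 217, 217, 217, 217, 214]
lip mid [0.42675 0.0273 ]
avg [0.5568 0.0158 0.2119] shift [ 1.805 -0.018 -0.   ]
avg [0.5568 0.0158 0.2119] shift [ 1.805 -0.018  0.869]
```

Stack edges run straight (cols 250.5–267, rows 193–205), the rim top is at row 185 as expected for 142 mm, and the seated height matches. Next I'll retreat in front of the lip and close the fingers.

Call:
servo_tool(
  plan=[
    [0.4,0,0,0,0,0,60],
    [0.8,0,0,0,0,0,20],
    [1,0,0,0,0,0,0],
    [1,0,0,0,0,0,0],
  ],
)

```text
time: 20.48
tool_pos: [0.454, 0.0265, 0.2111]
ee_rot: [3.141, -0.003, 3.04]
wrist_force: [-0.5, -0.2, 0.3]
width: 0.0715
finger_force: 0.0
```

Call:
servo_tool(
  plan=[
    [0.4,0,0,0,0,0,0],
    [0.8,0,0,0,0,0,0],
    [0.8,0,0,0,0,0,0],
    [0.8,0,0,0,0,0,0],
  ],
)

```text
time: 20.82
tool_pos: [0.3776, 0.0342, 0.2117]
ee_rot: [3.142, 0.001, 3.039]
wrist_force: [1.1, -0.0, 0.5]
width: 0.0439
finger_force: 0.0
```

Call:
servo_tool(
  plan=[
    [0,-0.02,0.3,0,0,0,0],
    [0,-0.02,0.6,0,0,0,0],
    [0,-0.02,0.9,0,0,0,0],
    [0,-0.02,1,0,0,0,0],
    [0,-0.02,1,0,0,0,0],
    [0,-0.02,1,0,0,0,0],
  ],
)

```text
time: 21.32
tool_pos: [0.3787, 0.032, 0.1126]
ee_rot: [3.142, -0.0, 3.039]
wrist_force: [0.3, 0.2, 0.3]
width: 0.0043
finger_force: 0.0
```

```bash
python3 - <<'E'
from h import *
p,S=avg(4); go(); shift(p,(.42675,.0273,.107)); shift(p,(.5823,.0076,.107))
T=robot.snapshot("top").astype(int); np.save("s3.npy",S)
for d in robot.find_in("drawer","scene")[:2]: print(d)
E
```

```text
t 21.52 pos [0.3795 0.032  0.1143] rpy [3.1414 0.0038 3.0391] w 0.0004 F [-0.1 -0.4  0. ] ff 0.0 q6 -1.53
avg [0.3796 0.032  0.1142] shift [-0.474  0.002  0.072]
avg [0.3796 0.032  0.1142] shift [-2.042 -0.035  0.072]
{'extent': [262.4, 212.4, 72.6, 71.5], 'conf': 0.74}
```

Call:
servo_tool(
  plan=[
    [-0.1,0,0.06,0,0,0,0],
    [-0.2,0,0.06,0,0,0,0],
    [-0.28,0,0.06,0,0,0,0],
    [-0.32,0,0.06,0,0,0,0],
    [-0.36,0,0.06,0,0,0,0],
    [-0.4,0,0.06,0,0,0,0],
    [-0.44,0,0.06,0,0,0,0],
    [-0.48,0,0.06,0,0,0,0],
    [-0.52,0,0.06,0,0,0,0],
    [-0.52,0,0.06,0,0,0,0],
  ],
)

```text
time: 22.45
tool_pos: [0.4304, 0.0268, 0.1063]
ee_rot: [3.141, 0.001, 3.039]
wrist_force: [-0.1, -0.7, -0.1]
width: 0.0005
finger_force: 0.0
```

```bash
python3 - <<'E'
from h import *
p,S=avg(2); go(); shift(p,(.5823,.0076,.108))
A0=np.load("s3.npy").astype(int); d=abs(S.astype(int)-A0).sum(2)
print("changed in drawer box",(d[180:250,222:300]>60).sum())
v=S.astype(int).mean(2); print(v[205,246:272].astype(int).tolist()); print(v[190,246:272].astype(int).tolist())
E
```

```text
t 22.55 pos [0.4299 0.0269 0.1062] rpy [3.1413e+00 4.0000e-04 3.0392e+00] w 0.0001 F [-0.3  0.6  0.4] ff 0.0 q6 -1.54
avg [0.43   0.0268 0.1062] shift [-1.535 -0.035 -0.018]
changed in drawer box 1408
[152, 116, 111, 113, 118, 123, 132, 116, 112, 117, 105, 112, 103, 93, 90, 88, 108, 193, 211, 212, 212, 212, 212, 212, 212, 212]
[134, 104, 125, 146, 135, 132, 122, 122, 125, 127, 126, 133, 144, 143, 131, 124, 124, 133, 136, 137, 137, 136, 135, 136, 137, 135]
```

Contact made: the drawer and the stack have moved together by about 16 mm. Continuing gently.

Call:
servo_tool(
  plan=[
    [-0.05,0,0,0,0,0,0],
    [-0.11,0,0,0,0,0,0],
    [-0.18,0,0,0,0,0,0],
    [-0.25,0,0,0,0,0,0],
    [-0.32,0,0,0,0,0,0],
    [-0.39,0,0,0,0,0,0],
    [-0.46,0,0,0,0,0,0],
    [-0.52,0,0,0,0,0,0],
    [-0.57,0,0,0,0,0,0],
    [-0.61,0,0,0,0,0,0],
    [-0.64,0,0,0,0,0,0],
    [-0.66,0,0,0,0,0,0],
  ],
)

```text
time: 23.55
tool_pos: [0.4955, 0.02, 0.1062]
ee_rot: [3.141, -0.0, 3.039]
wrist_force: [-1.5, -1.0, 0.2]
width: 0.0004
finger_force: 0.6
```

Call:
servo_tool(
  plan=[
    [-0.04,0,0,0,0,0,0],
    [-0.1,0,0,0,0,0,0],
    [-0.16,0,0,0,0,0,0],
    [-0.22,0,0,0,0,0,0],
    [-0.28,0,0,0,0,0,0],
    [-0.34,0,0,0,0,0,0],
    [-0.4,0,0,0,0,0,0],
    [-0.46,0,0,0,0,0,0],
    [-0.51,0,0,0,0,0,0],
    [-0.55,0,0,0,0,0,0],
    [-0.58,0,0,0,0,0,0],
    [-0.6,0,0,0,0,0,0],
  ],
)

```text
time: 24.55
tool_pos: [0.5553, 0.014, 0.1063]
ee_rot: [3.141, 0.0, 3.039]
wrist_force: [-1.9, -0.7, -0.9]
width: 0.0004
finger_force: 0.7
```

```bash
python3 - <<'E'
from h import *
p,S=avg(3); go(); shift(p,(.5823,.0076,.108)); np.save("s4.npy",S)
E
```

```text
t 24.7 pos [0.5555 0.0143 0.1065] rpy [3.1408e+00 1.4000e-03 3.0394e+00] w 0.0008 F [-0.4 -0.3 -0.1] ff 0.0 q6 -1.55
avg [0.5556 0.0142 0.1065] shift [-0.272 -0.038 -0.015]
```

Remaining about 22–27 mm; pushing at 3 mm per row until the force rises.

Call:
servo_tool(
  plan=[
    [-0.03,0,0,0,0,0,0],
    [-0.06,0,0,0,0,0,0],
    [-0.09,0,0,0,0,0,0],
    [-0.12,0,0,0,0,0,0],
    [-0.15,0,0,0,0,0,0],
    [-0.17,0,0,0,0,0,0],
    [-0.19,0,0,0,0,0,0],
    [-0.19,0,0,0,0,0,0],
  ],
)

```text
time: 25.37
tool_pos: [0.5744, 0.0118, 0.1062]
ee_rot: [-3.142, 0.001, 3.039]
wrist_force: [1.0, 0.3, -0.0]
width: 0.0001
finger_force: 0.0
```

Call:
servo_tool(
  plan=[
    [-0.01,0,0,0,0,0,0],
    [-0.02,0,0,0,0,0,0],
    [-0.03,0,0,0,0,0,0],
    [-0.03,0,0,0,0,0,0],
  ],
)

```text
time: 25.7
tool_pos: [0.5768, 0.0115, 0.1062]
ee_rot: [-3.141, 0.0, 3.039]
wrist_force: [-1.1, -0.2, 1.0]
width: 0.0005
finger_force: 0.3
```

Call:
servo_tool(
  plan=[
    [-0.01,0,0,0,0,0,0],
    [-0.02,0,0,0,0,0,0],
    [-0.03,0,0,0,0,0,0],
    [-0.03,0,0,0,0,0,0],
  ],
)

```text
time: 26.03
tool_pos: [0.58, 0.0112, 0.1062]
ee_rot: [-3.141, 0.0, 3.039]
wrist_force: [-1.5, -0.1, -0.2]
width: 0.0005
finger_force: 0.3
```

Call:
servo_tool(
  plan=[
    [-0.01,0,0,0,0,0,0],
    [-0.02,0,0,0,0,0,0],
    [-0.03,0,0,0,0,0,0],
    [-0.04,0,0,0,0,0,0],
    [-0.04,0,0,0,0,0,0],
  ],
)

```text
time: 26.45
tool_pos: [0.5834, 0.0109, 0.1062]
ee_rot: [-3.141, -0.001, 3.039]
wrist_force: [-2.8, -0.5, 0.8]
width: 0.0008
finger_force: 1.2
```

Call:
servo_tool(
  plan=[
    [-0.01,0,0,0,0,0,0],
    [-0.02,0,0,0,0,0,0],
    [-0.03,0,0,0,0,0,0],
    [-0.03,0,0,0,0,0,0],
  ],
)

```text
time: 26.78
tool_pos: [0.5834, 0.0108, 0.1062]
ee_rot: [-3.141, -0.008, 3.039]
wrist_force: [-9.6, -0.2, 4.9]
width: 0.0004
finger_force: 5.2
```

The push stopped at the predicted shut position with about 10 N. Backing off and checking.

Call:
servo_tool(
  plan=[
    [0.03,0,0,0,0,0,0],
    [0.1,0,0,0,0,0,0],
    [0.3,0,0,0,0,0,0],
    [0.6,0,0,0,0,0,0],
    [1,0,0,0,0,0,0],
    [1,0,0,0,0,0,0],
  ],
)

```text
time: 27.28
tool_pos: [0.4797, 0.0223, 0.1036]
ee_rot: [3.141, -0.008, 3.04]
wrist_force: [0.5, 0.2, -1.4]
width: 0.0004
finger_force: 0.0
```

Call:
servo_tool(
  plan=[
    [0.3,-0.4,-0.2,0,0,0,0],
    [0.6,-0.7,-0.5,0,0,0,0],
    [0.8,-1,-0.5,0,0,0,0],
    [0.8,-1,-0.5,0,0,0,0],
    [0.8,-1,-0.5,0,0,0,0],
  ],
)

```text
time: 27.7
tool_pos: [0.3976, -0.0724, 0.1585]
ee_rot: [-3.14, 0.006, 3.036]
wrist_force: [0.3, 0.5, -0.2]
width: 0.0006
finger_force: 0.0
```

```bash
python3 - <<'E'
from h import *
p,S=avg(3); go()
T=robot.snapshot("top").astype(int)
c=np.array([.7325,-.0079]);ux=np.array([.9947,-.1028]);uy=np.array([.1028,.9947])
# brightness along unit -x through lip, at heights of the lip (top .138), y offsets
for off in(-.05,-.02,.02,.05):
    xs=np.arange(-.175,-.10,.004); u=proj("top",[[*(c+ux*s+uy*off),.138] for s in xs])
    print(off,[int(cv2.remap(T.mean(2).astype(np.float32),np.float32([[a]]),np.float32([[b]]),1)[0,0]) for a,b in u])
print((xs*1000).round().astype(int).tolist())
Z=np.load("im0.npz"); 
for nm,n,Im,A in(("glass","top",T,Z["T"]),):
    d=abs(T-A.astype(int)).sum(2)>90
    for k,(x,y) in dict(glass=(352,196),lota=(165,250),mug=(114,209),soap=(415,205)).items(): print(k,"changed px",d[y-18:y+18,x-18:x+18].sum())
E
```

```text
t 27.85 pos [ 0.3982 -0.07    0.1562] rpy [3.1408e+00 1.4000e-03 3.0392e+00] w -0.0001 F [-0.4  0.1 -0.3] ff 0.0 q6 -1.78
-0.05 [130, 132, 131, 132, 131, 130, 131, 130, 127, 155, 228, 240, 242, 215, 127, 124, 143, 143, 142]
-0.02 [132, 131, 131, 130, 130, 130, 131, 132, 126, 149, 224, 240, 242, 220, 129, 125, 146, 144, 143]
0.02 [130, 129, 128, 129, 128, 130, 131, 128, 124, 159, 228, 241, 242, 211, 136, 138, 146, 145, 145]
0.05 [131, 130, 129, 128, 129, 131, 131, 130, 122, 149, 225, 241, 242, 215, 143, 139, 148, 146, 146]
[-175, -171, -167, -163, -159, -155, -151, -147, -143, -139, -135, -131, -127, -123, -119, -115, -111, -107, -103]
glass changed px 0
lota changed px 0
mug changed px 0
soap changed px 0
```

```bash
python3 -c "
from bench import robot
print(robot.close_job())"
```

```text
the job is handed in; nothing more can be done
None
```

I nested both shelf tumblers in the drawer tumbler, pushed the drawer gently shut at about 28 s, and handed the job in. The other four pieces showed no movement, but the stack can't be seen inside the shut drawer and no verdict came back.

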